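# Cull the short pin and view it under a hand loupe

### The job

One of the five flanged pins in the steel tray was made too short: lift it out, leaving the other pins and the vial standing where they are, and stand it upright in the middle of the round stage of the viewing stand. Then take the loupe from its rest and hold it in the gripper, level and with the lens centred above that pin, the middle of the lens at the height shown by the pointer on the stand's post (do not shift the pointer). Finish while still holding the loupe there, still and touching nothing but the gripper.

Things in the scene. Friction and masses are not known exactly. Their poses are not given: they have to be found in the camera images.
- tray: Shallow grey steel tray, 193 x 253 mm (its x, y), rim 18 mm high, to the right; its floor is 2 mm above the worktop. Origin at the middle of its underside, z up. Fixed. Five pins and a vial stand in it in two rows of three (rows 80 mm apart along its x, places 75 mm apart along its y, each up to 6 mm off); which stands where varies.
- pin_short: The short pin: steel, a round flange 28 mm across and 7 mm thick at the foot, and above it a plain round shank 18 mm across; 34 mm tall in all (the good ones are 50 mm). 60 g. Loose. Origin at the centre of its underside, z up along the shank.
- pin_a: A good pin: as the short one but 50 mm tall. Origin at the centre of its underside. Leave it standing in its place in the tray.
- pin_b: A good pin: as the short one but 50 mm tall. Origin at the centre of its underside. Leave it standing in its place in the tray.
- pin_c: A good pin: as the short one but 50 mm tall. Origin at the centre of its underside. Leave it standing in its place in the tray.
- pin_d: A good pin: as the short one but 50 mm tall. Origin at the centre of its underside. Leave it standing in its place in the tray.
- vial: Bystander: a capped sample vial 27 mm across and 52 mm tall, standing in the tray among the pins. Origin at the centre of its underside. Leave it standing in its place.
- stand: Viewing stand, fixed: grey base plate 190 x 100 x 10 mm with a round aluminium stage 64 mm across, its flat top 22 mm above the worktop, and a steel post 12 mm thick, 175 mm tall, 110 mm from the stage's middle on the stand's +x side (away from the robot, within 0.35 rad). Origin on the worktop under the stage's middle, x towards the post, z up.
- stage_top (a point): Middle of the flat top of the round stage, 22 mm above the worktop.
- pointer_tip (a point): Tip of a flat steel pointer on a black collar (24 mm across, 16 tall) that slides on the post with 6 N of friction; it reaches towards the stage, its tip 70 mm from the vertical through the stage's middle. Its height (100 to 140 mm) is that wanted of the lens middle. To set the pin down, close the fingers along the stand's y, so that the gripper's body clears pointer and post.
- microscope: Bystander: a stereo microscope, fixed, on the left of the worktop, about 0.4 m tall, spanning x 0.29 to 0.62 m and y 0.49 to 0.71 m; its eyepieces lean out towards the robot. The gripper starts in front of it: draw the gripper back to the right (towards smaller y) before swinging out over the worktop, or it will strike the microscope. Origin under its middle.
- rest: Loupe rest, fixed: white base 125 x 62 x 8 mm, two grey notched saddles 92 mm apart along its x, 12 mm thick, 50 mm wide, notch floor 34 mm and cheeks 43 mm above the worktop. Between them 80 mm of the handle are free, 26 mm above the base. Origin at the middle of its underside, x along the handle towards the lens.
- loupe: Hand loupe, 120 g, loose, lying level in the two notches of its rest: black square handle 120 x 18 x 18 mm, then a round aluminium-framed lens 62 mm across and 12 mm thick. Origin at the middle of the handle's underside, x along the handle towards the lens, z up (the lens axis). Lift it straight up out of the notches (9 mm deep).
- loupe_grip (a point): Place to grip the loupe, near its centre of mass: on the handle's centre line, 10 mm from the middle of the handle towards the lens, 9 mm above its underside. The handle is 18 mm wide here (along the loupe's y).
- lens_center (a point): Middle of the lens, on the handle's line, 100 mm from the middle of the handle and 9 mm above the handle's underside; it lies 90 mm from loupe_grip.

How it is judged:
By the outcome, as a careful person would: the job done as asked, in the order asked, and still so for the second after the job is handed in, while the arm keeps its last pose, push and grip.
It also fails if it takes over 64 s, if anything falls off the work surface, if the arm or the gripper's body presses on something with over 40 N, if the wrist force passes 120 N, or if a joint passes its speed limit or range.

### The arm

A 7-joint arm with a two-finger parallel gripper is mounted at the origin on a cart in front of the work surface, level with it; the furniture and walls round the work are solid. World frame = base frame: x ahead of the robot, y to its left, z up, the work surface at z = 0. Lengths are in m, angles in rad, forces in N, time in s.
With the tool pointing down it reaches from about 0.425 to 0.95 m from the base axis. Payload 4.7 kg.
Tool frame: the origin (TCP) lies on the centre line of the jaws, within the pads' length; the fingertips stand 14 mm ahead of it and the grasp point (between the pads) lies 5 mm behind it; z points along the fingers, y is the line along which they close (so a half turn about z gives the same grasp; the last joint's range is limited). The gripper opens to 87 mm and grips with 3 to 60 N. Pads are 19 mm wide; open, the fingers measure 117 mm over their backs; the gripper's body (75 mm by 190 mm) begins 51 mm behind the grasp point.
Start: joints at [1.234, 0.469, -0.049, 1.532, 0.024, 1.141, -0.082], TCP at [0.205, -0.643, 0.237] pointing down, gripper open.
Joint ranges: [-2.59, 2.59], [-0.33, 1.99], [-1.39, 1.29], [0.1, 2.45], [-1.04, 4.18], [0.21, 1.99], [-2.66, 2.66]. Speed limits (rad/s): [2.57, 2.57, 3.14, 3.14, 3.14, 3.14, 3.14].

### API

Orientations are given as [roll, pitch, yaw] about the fixed x, y, z axes, in that order (R = Rz(yaw) Ry(pitch) Rx(roll)).
In Python, from cell import ctrl gives the robot as it stands.
- The arm moves only by the tool play_rows, never from a script. Its argument "plan" is a list of rows, each an object with "slide": the shift along the tool's x, y, z in cm, a list of three; "delta_rot": the turn, a rotation vector about the tool's x, y, z in degrees, a list of three. In form: [{"slide": [x, y, z], "delta_rot": [wx, wy, wz]}, ...]. A call has 1 to 20 rows; each row shifts and turns the commanded pose from where the row before left it, along the tool's axes as they then stand; what a row does not reach is not made up. A row lasts 1/8 s, in which the tool goes at most 62.5 mm and 10.7 degrees, less where a joint would pass 70% of its speed; a pose out of reach is approached as far as the arm can. A call with a gripper value outside its range is refused whole. "claw" is the finger opening in cm, from 0 to 8.7, set as the call begins (left out, the last holds). The fingers move at their own pace and stop on an object; the grip force is fixed at half the most. Time passes only in rows, so rows that do not move let the fingers close. It gives the time, the measured TCP pose, the force, the opening and the grip force at its end, in the units of the state.
- ctrl.get_state(): the state, without advancing time (a new reading comes with each control period).
- ctrl.camera(name): name is "side" or "top" or "wrist"; returns the picture (384x512x3 uint8, blue, green, red); there is no depth.
- ctrl.calibration(name): a dict with "camera_matrix" (3x3 intrinsics, pixels), "dist" ([k1, k2, p1, p2, k3] as OpenCV has them; the pictures are not rectified), "R" (3x3) and "t" (3): a world point X has camera coordinates R X + t; the wrist camera has in their place "mount" (4x4, takes a point from camera to tool coordinates, whose origin is the TCP and whose axes are the flange's). Camera axes: x right, y down, z forward; pixel columns grow to the right and rows downward; lengths in m; the calibration is good to about 2 mm. A picture is of the moment at which its call begins: read the wrist's pose just before it. calibration takes no time and is no camera call.
- ctrl.sign_off(): hands the job in; it is judged then, once.
The state is a dict: "time_s": time; "qpos": joint angles; "qd": joint speeds; "tau": joint torques, N m; "ee_pos": TCP position; "orientation": TCP orientation; "contact_force": force on the tool from outside, world axes, zero at the start; "ft_torque": the same for the moment, N m; "gripper_width": finger opening in m; "finger_force": force on a finger pad.
Only numpy, scipy, OpenCV 4.12 (cv2) and the standard library are available. Lean on these libraries where they do the work, as an engineer would, in place of code of your own. Each camera call takes 0.05 s, during which the arm holds its last target. There are 200 camera calls.

## Working session

There is one attempt and no reset: what is moved stays moved. The work goes in short steps, Python scripts to look and compute and a tool call to move; the robot and the scene stay as the last step left them, time stands still between calls to the robot, and variables do not carry over. Pictures are saved under pics/ and viewed, at most 10 in all, crops included, and the job is handed in when it is done.

Besides the shell and the picture viewer there is one more tool, called after "Request:" as a command line: name --argument value ..., lists and objects as JSON in quotes. play_rows: Moves the arm, as the interface text tells. Its arguments: {"type":"object","properties":{"plan":{"type":"array"},"claw":{"type":"number"}},"required":["plan"]}

```bash
mkdir -p pics; ls; python3 - <<'E'
from cell import ctrl
import cv2,numpy as np
s=ctrl.get_state();print({k:np.round(v,3).tolist() for k,v in s.items()})
for n in("side","top"):
    cv2.imwrite(f"pics/{n}0.png",ctrl.camera(n)); c=ctrl.calibration(n); print(n,{k:np.round(v,3).tolist() for k,v in c.items()})
print({k:np.round(v,4).tolist() for k,v in ctrl.calibration("wrist").items()})
E
```

```text
pics
{'time_s': 0.0, 'qpos': [1.234, 0.469, -0.049, 1.534, 0.024, 1.141, -0.082], 'qd': [-0.001, 0.001, -0.001, 0.0, 0.0, -0.001, -0.001], 'tau': [0.0, -50.797, -0.081, -23.615, -0.061, 0.038, 0.0], 'ee_pos': [0.204, -0.643, 0.235], 'orientation': [-3.14, 0.0, 0.308], 'contact_force': [-0.432, -0.44, -0.366], 'ft_torque': [0.022, 0.02, -0.001], 'finger_force': 0.0, 'gripper_width': 0.087}
side {'camera_matrix': [[361.341, 0.0, 254.214], [0.0, 361.341, 187.241], [0.0, 0.0, 1.0]], 'dist': [-0.034, 0.0, 0.0, 0.0, 0.0], 'R': [[0.998, 0.06, -0.013], [0.013, -0.407, -0.913], [-0.06, 0.911, -0.407]], 't': [-0.567, 0.139, 1.157]}
top {'camera_matrix': [[411.04, 0.0, 253.713], [0.0, 411.04, 188.433], [0.0, 0.0, 1.0]], 'dist': [-0.145, 0.0, 0.0, 0.0, 0.0], 'R': [[0.026, -1.0, -0.013], [-0.987, -0.024, -0.162], [0.161, 0.017, -0.987]], 't': [0.136, 0.564, 1.594]}
{'camera_matrix': [[274.654, 0.0, 255.7962], [0.0, 274.654, 194.1618], [0.0, 0.0, 1.0]], 'dist': [-0.0523, 0.0, 0.0, 0.0, 0.0], 'mount': [[-0.0009, -0.9533, -0.3021, 0.0832], [1.0, -0.0008, -0.0003, 0.0005], [0.0, -0.3021, 0.9533, -0.1481], [0.0, 0.0, 0.0, 1.0]]}
```

```bash
python3 - <<'E'
import cv2,numpy as np
a=cv2.imread("pics/side0.png");b=cv2.imread("pics/top0.png")
cv2.imwrite("pics/both.png",cv2.resize(np.vstack([a,b]),None,fx=1,fy=1)[:, :])
E
```

```text
(no output)
```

View pics/top0.png

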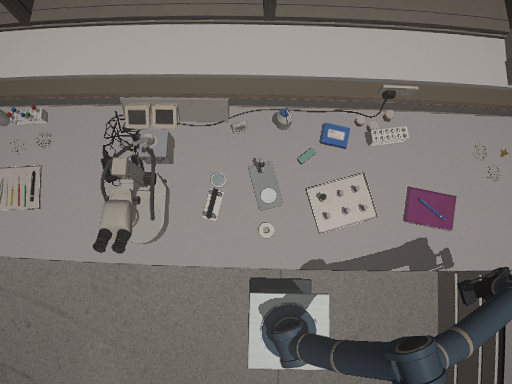

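View pics/side0.png

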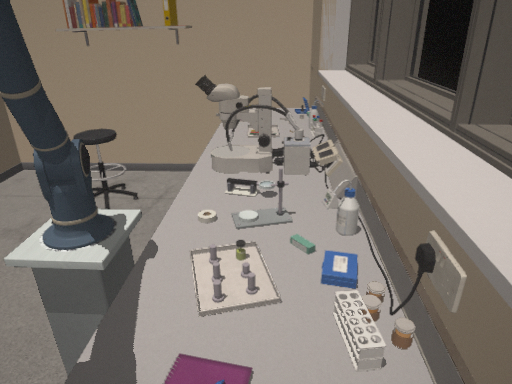

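The top view shows the tray at about (341,203), the stand at (266,186), the rest and loupe at (214,196), and the arm off to the right. The gripper is nowhere near the microscope, despite what the text says. The side view shows the tray at (232,272). I'll enlarge both.

```bash
cat > h.py <<'E'
import cv2,numpy as np
from scipy.spatial.transform import Rotation as Ro
from cell import ctrl
def cam(n,state=None):
    c=ctrl.calibration(n);K=np.array(c["camera_matrix"]);d=np.array(c["dist"])
    if n=="wrist":
        T=np.eye(4);T[:3,:3]=Ro.from_euler("xyz",state["orientation"]).as_matrix();T[:3,3]=state["ee_pos"]
        E=np.linalg.inv(T@np.array(c["mount"]));return K,d,E[:3,:3],E[:3,3]
    return K,d,np.array(c["R"]),np.array(c["t"])
def ray(C,px):
    K,d,R,t=C;u=cv2.undistortPoints(np.array([[px]],float),K,d)[0,0]
    return -R.T@t,R.T@np.array([u[0],u[1],1])
def atz(C,px,z):
    o,v=ray(C,px);return o+v*(z-o[2])/v[2]
def tri(*cp):
    A=np.zeros((3,3));b=np.zeros(3)
    for C,px in cp:
        o,v=ray(C,px);v/=np.linalg.norm(v);P=np.eye(3)-np.outer(v,v);A+=P;b+=P@o
    X=np.linalg.solve(A,b);return X
def proj(C,X):
    K,d,R,t=C;return cv2.projectPoints(np.atleast_2d(X).astype(float),cv2.Rodrigues(R)[0],t,K,d)[0][:,0]
E
python3 - <<'E'
import cv2
a=cv2.imread("pics/top0.png")[150:240,190:385];b=cv2.imread("pics/side0.png")[165:310,185:320]
cv2.imwrite("pics/c1.png",cv2.resize(a,None,fx=4,fy=4,interpolation=2));cv2.imwrite("pics/c2.png",cv2.resize(b,None,fx=4,fy=4,interpolation=2))
E
```

```text
(no output)
```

View pics/c1.png

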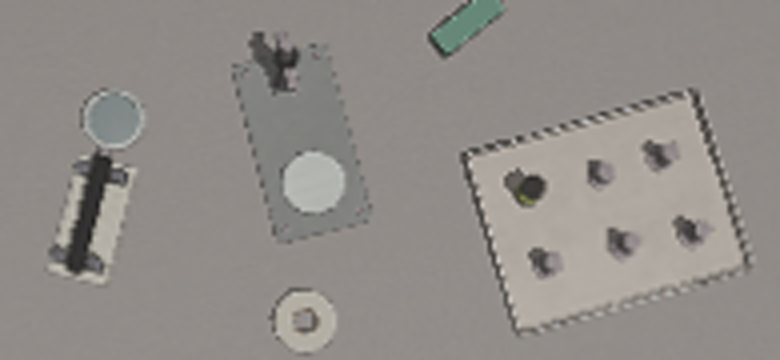

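View pics/c2.png

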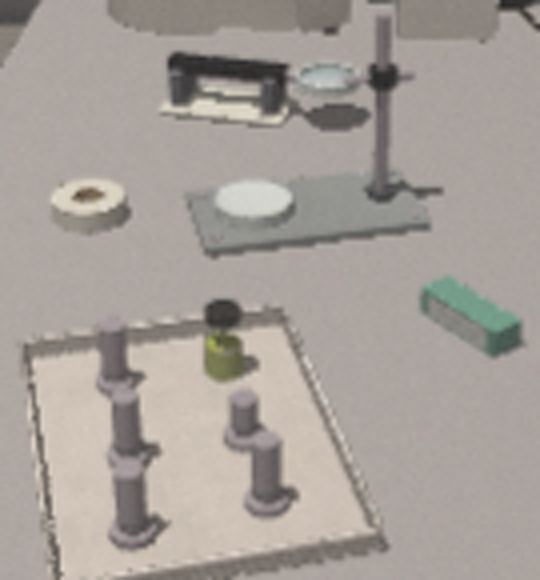

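In the side crop the short pin is the middle one of the far row: top at crop (243,397), foot at (243,437). In the top crop it is at (600,172).

```bash
python3 - <<'E'
from h import *
T=cam("top");S=cam("side");np.set_printoptions(precision=4,suppress=True)
t=lambda x,y:(190+x/4-.4,150+y/4-.4); s=lambda x,y:(185+x/4-.4,165+y/4-.4)
print("pin top",tri((T,t(604,174)),(S,s(243,397))),atz(S,s(243,397),.036),atz(T,t(604,174),.036))
print("stage",tri((T,t(314,183)),(S,s(254,200))),atz(T,t(314,183),.022),atz(S,s(254,200),.022))
print("lens",tri((T,t(113,119)),(S,s(327,77))),atz(T,t(113,119),.045))
print("handle ends",[atz(T,t(*p),.052) for p in((101,156),(76,270))])
print("collar",tri((T,t(280,70)),(S,s(383,77))))
print("base post",atz(S,s(380,190),.01))
print("tray",[atz(T,t(*p),.018) for p in((464,153),(694,92),(750,268),(520,333))])
print("pins side foot",[atz(S,s(*p),.007) for p in((115,382),(128,457),(132,533),(268,500),(224,365))])
print("right obj",[atz(T,p,.0) for p in((455,250),(455,384),(440,250))])
E
```

```text
pin top [ 0.5548 -0.2003  0.033 ] [ 0.5578 -0.2035  0.036 ] [ 0.5516 -0.2002  0.036 ]
stage [0.5402 0.0917 0.0188] [0.5376 0.0914 0.022 ] [0.5427 0.0867 0.022 ]
lens [0.5959 0.2954 0.0426] [0.5943 0.295  0.045 ]
handle ends [array([0.5553, 0.3048, 0.052 ]), array([0.4407, 0.3249, 0.052 ])]
collar [0.6408 0.1287 0.1143]
base post [0.647  0.1307 0.01  ]
tray [array([ 0.5726, -0.0605,  0.018 ]), array([ 0.642 , -0.2983,  0.018 ]), array([ 0.4614, -0.3533,  0.018 ]), array([ 0.3913, -0.1182,  0.018 ])]
pins side foot [array([ 0.4647, -0.1505,  0.007 ]), array([ 0.4861, -0.2304,  0.007 ]), array([ 0.4993, -0.3004,  0.007 ]), array([ 0.5776, -0.2673,  0.007 ]), array([ 0.5376, -0.1272,  0.007 ])]
right obj [array([ 0.3292, -0.6913,  0.    ]), array([-0.2222, -0.6932,  0.    ]), array([ 0.3291, -0.6248,  0.    ])]
```

Request:
play_rows --plan '[{"slide":[1.5,-1.0,-0.2],"delta_rot":[0,0,0]},{"slide":[2.9,-2.0,-0.2],"delta_rot":[0,0,0]},{"slide":[2.9,-2.0,-0.2],"delta_rot":[0,0,0]},{"slide":[2.9,-2.0,-0.2],"delta_rot":[0,0,0]},{"slide":[2.9,-2.0,-0.2],"delta_rot":[0,0,0]},{"slide":[2.9,-2.0,-0.2],"delta_rot":[0,0,0]},{"slide":[2.9,-2.0,-0.2],"delta_rot":[0,0,0]},{"slide":[2.9,-2.0,-0.2],"delta_rot":[0,0,0]},{"slide":[2.9,-2.0,-0.2],"delta_rot":[0,0,0]},{"slide":[2.9,-2.0,-0.2],"delta_rot":[0,0,0]},{"slide":[2.9,-2.0,-0.2],"delta_rot":[0,0,0]},{"slide":[2.9,-2.0,-0.2],"delta_rot":[0,0,0]},{"slide":[2.9,-2.0,-0.2],"delta_rot":[0,0,0]},{"slide":[2.9,-2.0,-0.2],"delta_rot":[0,0,0]},{"slide":[2.9,-2.0,-0.2],"delta_rot":[0,0,0]},{"slide":[2.9,-2.0,-0.2],"delta_rot":[0,0,0]},{"slide":[1.5,-1.0,0],"delta_rot":[0,0,0]},{"slide":[0,0,0],"delta_rot":[0,0,0]}]' --claw 4.0

```text
time_s: 2.35
ee_pos: [0.551, -0.1959, 0.2685]
orientation: [-3.141, 0.0, 0.311]
contact_force: [-0.1, -0.2, 0.4]
gripper_width: 0.0398
finger_force: 0.0
```

```bash
python3 - <<'E'
from h import *
s=ctrl.get_state();print({k:np.round(v,4).tolist() for k,v in s.items()})
im=ctrl.camera("wrist");cv2.imwrite("pics/w1.png",cv2.resize(im,(768,576),interpolation=2))
np.save("s1.npy",s,allow_pickle=True)
C=cam("wrist",s);print(proj(C,[[.555,-.2,.036],[.54,.09,.022]])*1.5)
E
```

```text
{'time_s': 2.35, 'qpos': [0.4983, 0.3125, -0.291, 1.7022, 0.097, 1.1414, -1.0798], 'qd': [0.0339, -0.0031, 0.0426, 0.0103, 0.0147, 0.0051, 0.0087], 'tau': [-1.1567, -41.1628, -2.7602, -23.8362, -0.1673, -0.105, -0.0672], 'ee_pos': [0.551, -0.1959, 0.2685], 'orientation': [-3.1413, 0.0002, 0.3108], 'contact_force': [-0.0916, -0.2114, 0.3562], 'ft_torque': [-0.0651, 0.0502, 0.0272], 'finger_force': 0.0, 'gripper_width': 0.0398}
[[388.7742027  250.62333424]
 [ 92.77289613 171.97962871]]
```

View pics/w1.png

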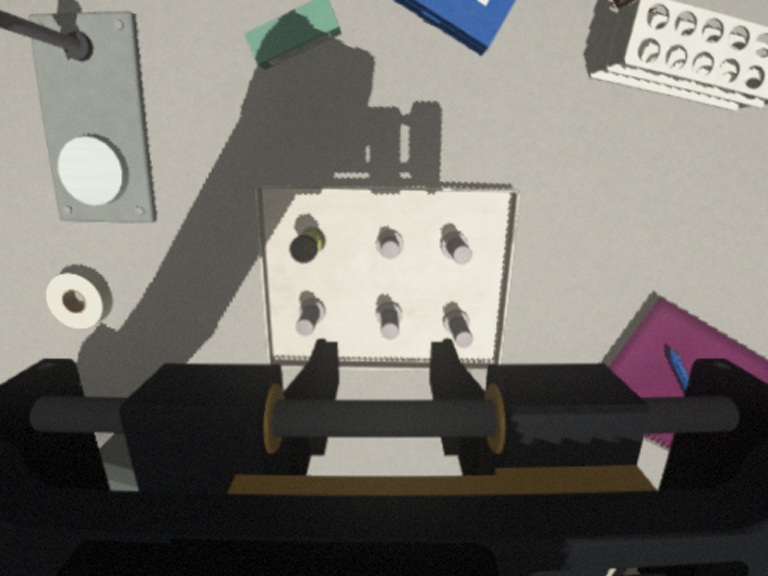

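The short pin's top is at (390,249), within about 1 px of the prediction, and the stage is at (91,170). I'll turn the wrist half round so the camera sits on the robot side, then look again for the second view.

Request:
play_rows --plan '[{"slide":[0,0,0],"delta_rot":[0,0,-10]},{"slide":[0,0,0],"delta_rot":[0,0,-10]},{"slide":[0,0,0],"delta_rot":[0,0,-10]},{"slide":[0,0,0],"delta_rot":[0,0,-10]},{"slide":[0,0,0],"delta_rot":[0,0,-10]},{"slide":[0,0,0],"delta_rot":[0,0,-10]},{"slide":[0,0,0],"delta_rot":[0,0,-10]},{"slide":[0,0,0],"delta_rot":[0,0,-10]},{"slide":[0,0,0],"delta_rot":[0,0,-10]},{"slide":[0,0,0],"delta_rot":[0,0,-10]},{"slide":[0,0,0],"delta_rot":[0,0,-10]},{"slide":[0,0,0],"delta_rot":[0,0,-10]},{"slide":[0,0,0],"delta_rot":[0,0,-10]},{"slide":[0,0,0],"delta_rot":[0,0,-10]},{"slide":[0,0,0],"delta_rot":[0,0,-10]},{"slide":[0,0,0],"delta_rot":[0,0,-10]},{"slide":[0,0,0],"delta_rot":[0,0,-10]},{"slide":[0,0,0],"delta_rot":[0,0,-10]},{"slide":[0,0,0],"delta_rot":[0,0,0]},{"slide":[0,0,0],"delta_rot":[0,0,0]}]'

```text
time_s: 4.9
ee_pos: [0.5501, -0.1986, 0.2684]
orientation: [-3.141, -0.001, -2.838]
contact_force: [-0.6, -0.4, 0.2]
gripper_width: 0.0399
finger_force: 0.0
```

```bash
python3 - <<'E'
from h import *
s=ctrl.get_state();print(np.round(s["qpos"],3),s["ee_pos"],s["orientation"])
im=ctrl.camera("wrist");cv2.imwrite("pics/w2.png",cv2.resize(im[:, :],(768,576),interpolation=2))
np.save("s2.npy",s,allow_pickle=True)
C=cam("wrist",s);print(proj(C,[[.555,-.2,.036],[.54,.09,.022]])*1.5)
E
```

```text
[ 0.939  0.433 -0.898  1.678  0.359  1.206  1.829] [ 0.55008876 -0.19862963  0.26836118] [-3.14110447e+00 -8.60638971e-04 -2.83814545e+00]
[[381.50640169 258.84729709]
 [648.67551984 323.4967454 ]]
```

View pics/w2.png

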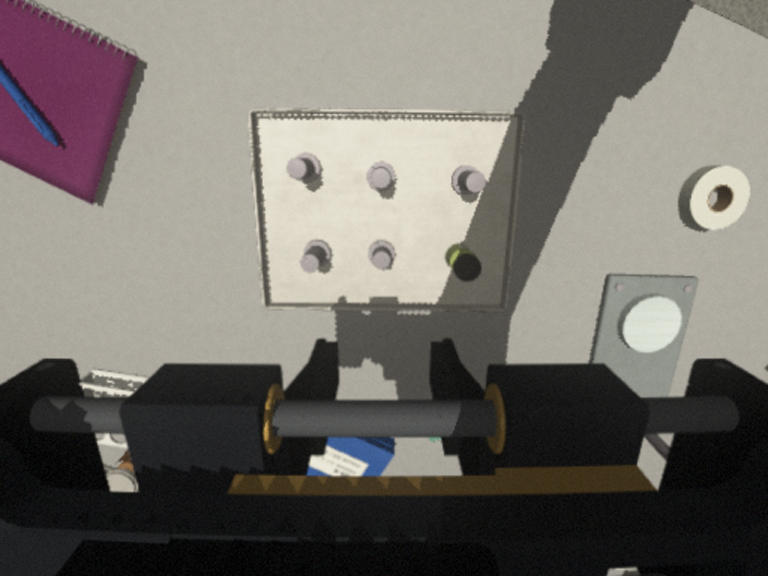

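The short pin's top is at (382,256) and the stage at (651,324). Now I'll triangulate both.

```bash
python3 - <<'E'
from h import *
np.set_printoptions(precision=4,suppress=True)
A=cam("wrist",np.load("s1.npy",allow_pickle=True).item());B=cam("wrist",np.load("s2.npy",allow_pickle=True).item())
q=lambda x,y:((x+.5)/1.5-.5,(y+.5)/1.5-.5)
print("pin",tri((A,q(390,249)),(B,q(382,256))),atz(A,q(390,249),.036),atz(B,q(382,256),.036))
print("stage",tri((A,q(91,170)),(B,q(651,324))),atz(A,q(91,170),.022),atz(B,q(651,324),.022))
# stand yaw from plate edges z=.01: A right edge
for C,p in((A,((155,219),(133,13))),(B,((610,275),(696,276)))):
    a,b=[atz(C,q(*x),.01) for x in p];print(a,b,np.degrees(np.arctan2(*(b-a)[1::-1])))
E
```

```text
pin [ 0.5549 -0.2     0.023 ] [ 0.5574 -0.1991  0.036 ] [ 0.5521 -0.2007  0.036 ]
stage [0.5406 0.0973 0.0159] [0.5419 0.0934 0.022 ] [0.5396 0.0923 0.022 ]
[0.5106 0.0318 0.01  ] [0.687  0.0823 0.01  ] 15.982416061299348
[0.5057 0.0326 0.01  ] [0.4783 0.1232 0.01  ] 106.85732532518237
```

Pin at (0.555, -0.200) and stage at (0.541, 0.093), with a stand yaw of about 16.3°. These agree with the fixed cameras. Next I descend onto the pin.

Request:
play_rows --plan '[{"slide":[-0.4,-0.3,2],"delta_rot":[0,0,0]},{"slide":[0,0,3],"delta_rot":[0,0,0]},{"slide":[0,0,3],"delta_rot":[0,0,0]},{"slide":[0,0,3],"delta_rot":[0,0,0]},{"slide":[0,0,3],"delta_rot":[0,0,0]},{"slide":[0,0,3],"delta_rot":[0,0,0]},{"slide":[0,0,2],"delta_rot":[0,0,0]},{"slide":[0,0,1],"delta_rot":[0,0,0]},{"slide":[0,0,0],"delta_rot":[0,0,0]},{"slide":[0,0,0],"delta_rot":[0,0,0]}]'

```text
time_s: 6.2
ee_pos: [0.5563, -0.1992, 0.0695]
orientation: [-3.14, 0.002, -2.834]
contact_force: [0.4, -0.2, -0.3]
gripper_width: 0.0401
finger_force: 0.0
```

```bash
python3 - <<'E'
from h import *
s=ctrl.get_state();print(np.round(s["qpos"],3),s["ee_pos"],s["orientation"])
np.save("s3.npy",s,allow_pickle=True)
im=ctrl.camera("wrist")
C=cam("wrist",s);p=proj(C,[[.555,-.2,.036]])[0];print(p, proj(C,[s["ee_pos"]]))
c=im[100:380,130:380];cv2.imwrite("pics/w3.png",cv2.resize(c,None,fx=2,fy=2,interpolation=2))
E
```

```text
[ 0.818  0.652 -0.756  1.854  0.578  0.867  1.655] [ 0.55626919 -0.19916815  0.06952423] [-3.14046634e+00  1.61533082e-03 -2.83394393e+00]
[256.10646652 226.77345612] [[256.77913051 251.88926605]]
```

View pics/w3.png

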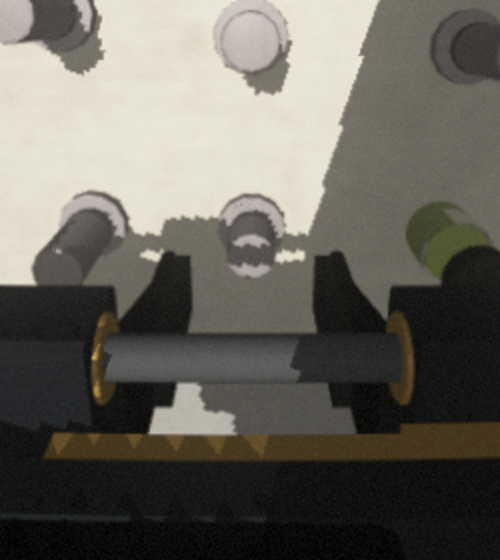

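The pin's top is at full-image pixel (255,229), within 2 px of the prediction and centred between the fingers. Lower and grip.

Request:
play_rows --plan '[{"slide":[0,0,1],"delta_rot":[0,0,0]},{"slide":[0,0,1],"delta_rot":[0,0,0]},{"slide":[0,0,1],"delta_rot":[0,0,0]},{"slide":[0,0,1],"delta_rot":[0,0,0]},{"slide":[0,0,0.3],"delta_rot":[0,0,0]},{"slide":[0,0,0],"delta_rot":[0,0,0]},{"slide":[0,0,0],"delta_rot":[0,0,0]}]'

```text
time_s: 7.12
ee_pos: [0.5558, -0.1991, 0.0259]
orientation: [-3.141, 0.001, -2.834]
contact_force: [-0.1, 0.6, -0.0]
gripper_width: 0.0401
finger_force: 0.0
```

Request:
play_rows --plan '[{"slide":[0,0,0],"delta_rot":[0,0,0]},{"slide":[0,0,0],"delta_rot":[0,0,0]},{"slide":[0,0,0],"delta_rot":[0,0,0]},{"slide":[0,0,0],"delta_rot":[0,0,0]},{"slide":[0,0,0],"delta_rot":[0,0,0]},{"slide":[0,0,0],"delta_rot":[0,0,0]}]' --claw 0.8

```text
time_s: 7.88
ee_pos: [0.5555, -0.1992, 0.0257]
orientation: [-3.141, 0.0, -2.834]
contact_force: [-0.4, -0.2, 0.8]
gripper_width: 0.0168
finger_force: 30.0
```

Request:
play_rows --plan '[{"slide":[0,0,-1],"delta_rot":[0,0,0]},{"slide":[0,0,-2],"delta_rot":[0,0,0]},{"slide":[0,0,-3],"delta_rot":[0,0,0]},{"slide":[0,0,-3],"delta_rot":[0,0,0]},{"slide":[0,0,-2],"delta_rot":[0,0,0]},{"slide":[-0.4,1.4,-1],"delta_rot":[0,0,0]},{"slide":[-0.7,2.7,0],"delta_rot":[0,0,0]},{"slide":[-0.8,3,0],"delta_rot":[0,0,0]},{"slide":[-0.8,3,0],"delta_rot":[0,0,0]},{"slide":[-0.8,3,0],"delta_rot":[0,0,0]},{"slide":[-0.8,3,0],"delta_rot":[0,0,0]},{"slide":[-0.8,3,0],"delta_rot":[0,0,0]},{"slide":[-0.8,3,0],"delta_rot":[0,0,0]},{"slide":[-0.8,3,0],"delta_rot":[0,0,0]},{"slide":[-0.4,1.8,0],"delta_rot":[0,0,0]},{"slide":[-0.4,1.3,0],"delta_rot":[0,0,0]},{"slide":[0,0,0],"delta_rot":[0,0,0]},{"slide":[0,0,0],"delta_rot":[0,0,0]}]'

```text
time_s: 10.12
ee_pos: [0.5417, 0.0911, 0.1453]
orientation: [-3.141, -0.001, -2.835]
contact_force: [-0.0, 0.4, -0.5]
gripper_width: 0.0169
finger_force: 30.0
```

```bash
python3 - <<'E'
from h import *
s=ctrl.get_state();print(np.round(s["qpos"],3),s["ee_pos"],s["orientation"],s["gripper_width"],s["finger_force"])
np.save("s4.npy",s,allow_pickle=True)
im=ctrl.camera("wrist");sd=ctrl.camera("side");tp=ctrl.camera("top");cv2.imwrite("pics/side4.png",sd);cv2.imwrite("pics/top4.png",tp)
a=cv2.resize(im[100:380,130:380],None,fx=1.6,fy=1.6,interpolation=2)
b=cv2.resize(sd[150:240,205:305],None,fx=4,fy=4,interpolation=2)
h=max(a.shape[0],b.shape[0]);pad=lambda x:cv2.copyMakeBorder(x,0,h-x.shape[0],0,0,0)
cv2.imwrite("pics/m4.png",np.hstack([pad(a),pad(b)]));print(a.shape,b.shape)
cv2.imwrite("pics/w4.png",im)
E
```

```text
[ 0.41   0.51  -0.863  1.893  0.472  0.956  1.205] [0.54166639 0.09113397 0.14531024] [-3.14079141e+00 -6.14416669e-04 -2.83538262e+00] 0.016939073721604133 29.999862760305405
(448, 400, 3) (360, 400, 3)
```

View pics/m4.png

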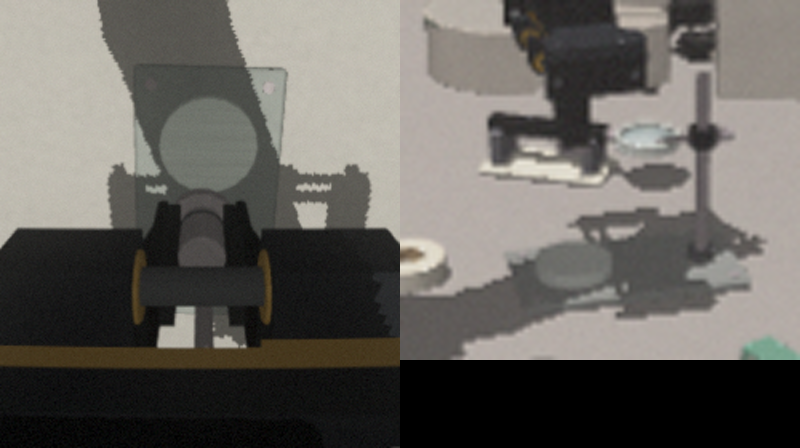

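The pin hangs upright between the fingers with its top at wrist crop (202,251). The stage centre is at crop (208,144), full-image (260,190). In the side crop the pointer collar is at (703,137), with its arm pointing left towards the stage.

```bash
python3 - <<'E'
from h import *
np.set_printoptions(precision=4,suppress=True)
s=np.load("s4.npy",allow_pickle=True).item();C=cam("wrist",s)
im=cv2.imread("pics/w4.png")
print("stage",atz(C,(259.6,189.6),.022)); print("pin top",atz(C,(256,256.5),s["ee_pos"][2]+.0103))
print(proj(C,[[.541,.093,.022],[*s["ee_pos"][:2],s["ee_pos"][2]+.0103]]))
E
```

```text
stage [0.538  0.0934 0.022 ]
pin top [0.5391 0.0898 0.1556]
[[258.3807 192.1613]
 [256.8267 260.8744]]
```

Request:
play_rows --plan '[{"slide":[0,0.25,1],"delta_rot":[0,0,0]},{"slide":[0,0,2],"delta_rot":[0,0,0]},{"slide":[0,0,2],"delta_rot":[0,0,0]},{"slide":[0,0,2],"delta_rot":[0,0,0]},{"slide":[0,0,1.5],"delta_rot":[0,0,0]},{"slide":[0,0,0.8],"delta_rot":[0,0,0]},{"slide":[0,0,0.4],"delta_rot":[0,0,0]},{"slide":[0,0,0.2],"delta_rot":[0,0,0]},{"slide":[0,0,0],"delta_rot":[0,0,0]},{"slide":[0,0,0],"delta_rot":[0,0,0]}]'

```text
time_s: 11.52
ee_pos: [0.5411, 0.0947, 0.047]
orientation: [-3.141, 0.001, -2.834]
contact_force: [-0.1, -0.0, -0.1]
gripper_width: 0.0173
finger_force: 30.0
```

Request:
play_rows --plan '[{"slide":[0,0,0.05],"delta_rot":[0,0,0]},{"slide":[0,0,0.05],"delta_rot":[0,0,0]},{"slide":[0,0,0.03],"delta_rot":[0,0,0]},{"slide":[0,0,0],"delta_rot":[0,0,0]},{"slide":[0,0,0],"delta_rot":[0,0,0]}]'

```text
time_s: 12.15
ee_pos: [0.5409, 0.0947, 0.0459]
orientation: [-3.141, 0.0, -2.834]
contact_force: [-2.0, -0.3, 5.9]
gripper_width: 0.0169
finger_force: 30.0
```

Contact at 5.9 N, so the pin is on the stage. Release, rise, and draw back towards the robot.

Request:
play_rows --plan '[{"slide":[0,0,0],"delta_rot":[0,0,0]},{"slide":[0,0,0],"delta_rot":[0,0,0]},{"slide":[0,0,0],"delta_rot":[0,0,0]},{"slide":[0,0,0],"delta_rot":[0,0,0]},{"slide":[0,0,-1],"delta_rot":[0,0,0]},{"slide":[0,0,-2],"delta_rot":[0,0,0]},{"slide":[0,0,-3],"delta_rot":[0,0,0]},{"slide":[0,0,-3],"delta_rot":[0,0,0]},{"slide":[0,0,-3],"delta_rot":[0,0,0]},{"slide":[0,0,-3],"delta_rot":[0,0,0]},{"slide":[0,0,-3],"delta_rot":[0,0,0]},{"slide":[0,0,-2],"delta_rot":[0,0,0]},{"slide":[0,0,0],"delta_rot":[0,0,0]}]' --claw 4.0

```text
time_s: 13.78
ee_pos: [0.5414, 0.0952, 0.2471]
orientation: [-3.141, 0.003, -2.834]
contact_force: [0.5, 1.1, -0.6]
gripper_width: 0.0399
finger_force: 0.0
```

Request:
play_rows --plan '[{"slide":[-0.2,1.4,0],"delta_rot":[0,0,0]},{"slide":[-0.4,2.7,0],"delta_rot":[0,0,0]},{"slide":[-0.4,2.7,0],"delta_rot":[0,0,0]},{"slide":[-0.4,2.7,0],"delta_rot":[0,0,0]},{"slide":[-0.4,2.7,0],"delta_rot":[0,0,0]},{"slide":[-0.4,2.7,0],"delta_rot":[0,0,0]},{"slide":[-0.4,2.7,0],"delta_rot":[0,0,0]},{"slide":[-0.4,2.7,0],"delta_rot":[0,0,0]},{"slide":[-0.3,1.4,0],"delta_rot":[0,0,0]},{"slide":[0,0,0],"delta_rot":[0,0,9.2]},{"slide":[0,0,0],"delta_rot":[0,0,9.2]},{"slide":[0,0,0],"delta_rot":[0,0,9.2]},{"slide":[0,0,0],"delta_rot":[0,0,0]},{"slide":[0,0,0],"delta_rot":[0,0,0]}]' --claw 5.0

```text
time_s: 15.52
ee_pos: [0.5063, 0.3115, 0.2448]
orientation: [-3.141, -0.001, 2.97]
contact_force: [-0.4, 2.0, -0.5]
gripper_width: 0.05
finger_force: 0.0
```

```bash
python3 - <<'E'
from h import *
s=ctrl.get_state();print(np.round(s["qpos"],3),s["ee_pos"],s["orientation"])
np.save("s5.npy",s,allow_pickle=True)
im=ctrl.camera("wrist");sd=ctrl.camera("side");tp=ctrl.camera("top")
for n,i in(("side5",sd),("top5",tp),("w5",im)):cv2.imwrite(f"pics/{n}.png",i)
a=cv2.resize(im[40:384],(512,344))
b=cv2.resize(sd[155:230,205:305],None,fx=4,fy=4,interpolation=2)[:250]
b=cv2.resize(sd[165:227,225:295],None,fx=4,fy=4,interpolation=2)
c=cv2.resize(tp[155:215,240:290],None,fx=4,fy=4,interpolation=2)
M=np.zeros((600,800,3),np.uint8);M[:344,:512]=a;M[348:348+248,:280]=b;M[348:588,300:500]=c
cl=cv2.resize(tp[165:240,195:240],None,fx=4,fy=4,interpolation=2);M[:300,520:700]=cl
M[310:310+288,520:520+256]=cv2.resize(im[180:324,192:320],None,fx=2,fy=2,interpolation=2)
cv2.imwrite("pics/m5.png",M)
C=cam("wrist",s);print(proj(C,[[.507,.312,.052],[.595,.295,.043],[.541,.093,.056]]))
E
```

```text
[-0.021  0.449 -0.818  1.688  0.352  1.16   0.467] [0.50625393 0.31148273 0.24479286] [-3.14095974e+00 -5.29399494e-04  2.97005533e+00]
[[256.94140406 176.49697933]
 [255.66623741 236.97431071]
 [102.97817149 228.1671782 ]]
```

View pics/m5.png

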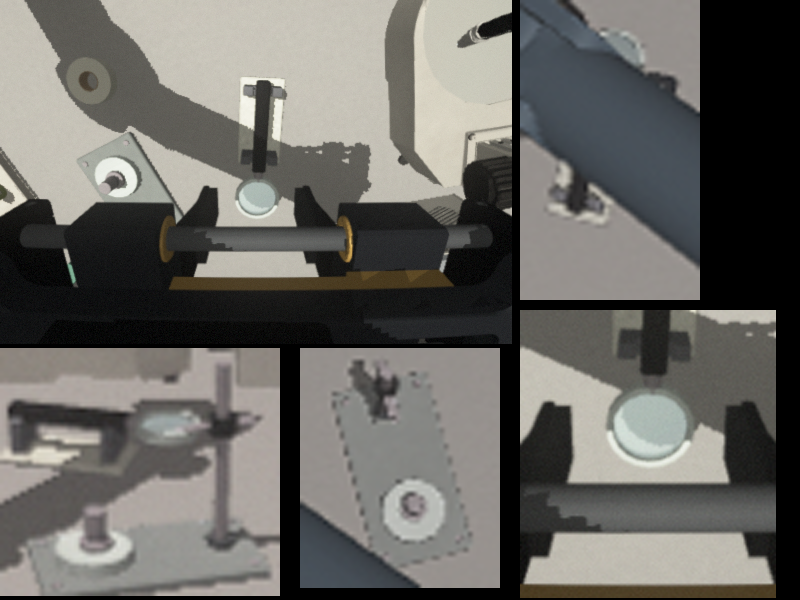

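The pin stands upright on the stage: side crop foot at (95,540) on the stage ellipse centred (95,548). In the wrist panel the handle runs from (264,82) to (260,170), lens at (257,198), with 40 rows cropped above. The side crop has the collar centre at (228,425), with the pointer at the same row. Now the numbers.

```bash
python3 - <<'E'
from h import *
np.set_printoptions(precision=4,suppress=True)
s=np.load("s5.npy",allow_pickle=True).item();C=cam("wrist",s);S=cam("side");T=cam("top")
im=cv2.imread("pics/w5.png")
g=cv2.cvtColor(im,6).astype(int)
for r in (135,150,165,180,195):
    c=np.where(g[r,235:285]<60)[0]+235; m=(c.min()+c.max())/2 if len(c) else None
    print(r,c.min(),c.max(),atz(C,(m,r),.052))
print("far end",atz(C,(264,122),.052),"lens",atz(C,(257,238),.045))
sp=lambda x,y:(225+x/4-.4,165+(y-348)/4-.4);tp=lambda x,y:(240+(x-300)/4-.4,155+(y-348)/4-.4)
print("stage side",atz(S,sp(95,548),.022),"top",atz(T,tp(412,510),.022))
print("pin top side",atz(S,sp(95,510),.056),"top",atz(T,tp(413,503),.056), tri((S,sp(95,510)),(T,tp(413,503))))
for z in(.1,.11,.12,.13,.14):print(z,proj(S,[[.6466,.124,z],[.608,.112,z]]).ravel(), "top",proj(T,[[.6466,.124,z],[.608,.112,z],[.6466,.124,.175]]).ravel())
print("collar px",sp(228,425), "post top",proj(S,[[.6466,.124,.175]]),"base",proj(S,[[.6466,.124,.01]]),sp(220,538))
E
```

```text
135 256 269 [0.4568 0.3276 0.052 ]
150 256 268 [0.4748 0.3239 0.052 ]
165 256 267 [0.4933 0.3202 0.052 ]
180 254 266 [0.5122 0.3151 0.052 ]
195 242 275 [0.5318 0.3098 0.052 ]
far end [0.4418 0.3319 0.052 ] lens [0.5959 0.2967 0.045 ]
stage side [0.5436 0.0868 0.022 ] top [0.5386 0.0935 0.022 ]
pin top side [0.544  0.0891 0.056 ] top [0.5406 0.0932 0.056 ] [0.5423 0.0934 0.0535]
0.1 [279.9154 188.8798 268.1093 190.2344] top [260.7408 164.5945 263.6023 174.3737 260.8149 160.1834]
0.11 [279.9653 186.1049 268.1188 187.4435] top [260.7503 164.0299 263.6297 173.8672 260.8149 160.1834]
0.12 [280.0154 183.3109 268.1282 184.6332] top [260.7599 163.4583 263.6574 173.3544 260.8149 160.1834]
0.13 [280.0658 180.4977 268.1377 181.8034] top [260.7696 162.8796 263.6855 172.8351 260.8149 160.1834]
0.14 [280.1164 177.665  268.1472 178.9539] top [260.7795 162.2936 263.7139 172.3092 260.8149 160.1834]
collar px (281.6, 183.85) post top [[280.2955 167.5952]] base [[279.4769 213.0207]] (279.6, 212.1)
```

```bash
python3 - <<'E'
import cv2,numpy as np
for n in("side0","side5"):
    g=cv2.cvtColor(cv2.imread(f"pics/{n}.png"),6).astype(int)
    print(n);print("cols",list(range(264,292)))
    for r in list(range(164,172))+list(range(178,192))+list(range(209,216)):print(r,g[r,264:292])
E
```

```text
side0
cols [264, 265, 266, 267, 268, 269, 270, 271, 272, 273, 274, 275, 276, 277, 278, 279, 280, 281, 282, 283, 284, 285, 286, 287, 288, 289, 290, 291]
164 [120 119 119 120 118 118 118 114 127 164 149 109  92  52  44  50  53  53
  80 117 115 134 133 133 135 135 134 133]
165 [123 117 117 121 119 117 116 114 127 162 163 165 150 101  98 100 101 101
 111 123 113 133 134 136 135 137 134 135]
166 [120 117 118 119 118 116 114 114 127 166 164 164 164 165 162 163 166 164
 163 148 120 135 136 137 134 135 136 136]
167 [118 119 122 116 118 116 116 114 131 165 163 165 161 164 163 162 163 163
 162 152 122 135 136 133 133 133 134 133]
168 [118 114 114 117 117 115 115 117 134 165 164 163 167 164 161 152 155 151
 151 152 129 137 134 133 135 131 134 133]
169 [114 114 114 114 116 115 113 120 137 163 164 162 164 163 156 125 125 123
 125 153 129 135 135 135 135 133 133 134]
170 [115 115 116 115 111 112 122 133 144 164 164 164 163 167 152 120 110 101
 118 153 127 138 136 135 138 134 131 133]
171 [114 113 107 103  99 108 143 162 166 161 163 165 164 163 154 118 109 102
 118 152 126 136 136 136 134 134 134 1
[... 5405 characters left out ...]
153 151 153 151 151 151 152 154 150 152 150 135 107 109 101  99
 125 140 127  93 129 161 171 170 169 169]
211 [154 152 152 152 153 151 150 151 153 151 150 147 131 109  98 108 103  87
  74  78  80  81  93 126 153 154 153 153]
212 [150 151 152 152 152 151 153 148 152 152 151 139 102  85  92 102  95  82
  91  88  91 107 108 106  97  90  89  88]
213 [149 152 151 150 152 153 150 150 152 151 151 151 134  72  78  86  86  81
  72  81 124 152 154 148 118  91  88 101]
214 [149 150 150 149 152 150 150 151 151 151 150 150 139 101  88  72  68  64
  77 120 156 154 153 156 147 116 119 138]
215 [149 149 148 151 150 153 149 151 150 152 150 153 151 151 129 103 102 103
 121 153 156 154 151 154 153 157 167 169]
```

Request:
play_rows --plan '[{"slide":[0,0.4,3],"delta_rot":[0,0,2.5]},{"slide":[-0.1,0,3],"delta_rot":[0,0,0]},{"slide":[0,0,3],"delta_rot":[0,0,0]},{"slide":[0,0,3],"delta_rot":[0,0,0]},{"slide":[0,0,2],"delta_rot":[0,0,0]},{"slide":[0,0,0],"delta_rot":[0,0,0]},{"slide":[0,0,0],"delta_rot":[0,0,0]}]'

```text
time_s: 16.55
ee_pos: [0.5087, 0.3159, 0.1063]
orientation: [3.14, 0.001, 2.924]
contact_force: [0.2, 0.1, 0.3]
gripper_width: 0.0503
finger_force: 0.0
```

```bash
python3 - <<'E'
from h import *
np.set_printoptions(precision=4,suppress=True)
s=ctrl.get_state();print(np.round(s["qpos"],3),s["ee_pos"],s["orientation"])
im=ctrl.camera("wrist");cv2.imwrite("pics/w6.png",im);C=cam("wrist",s)
np.save("s6.npy",s,allow_pickle=True)
g=cv2.cvtColor(im,6).astype(int)
d=[.975,-.222];c0=np.array([.5085,.315])
for u in(-.04,-.03,-.02,-.01,0,.01):
    p=proj(C,[[*(c0+u*np.array(d)),.052]])[0];r=int(round(p[1]));print(p,r,g[r,int(p[0])-26:int(p[0])+27:1])
E
```

```text
[-0.104  0.596 -0.722  1.814  0.487  0.916  0.309] [0.5087 0.3159 0.1063] [3.1402 0.0012 2.9242]
[255.6164 167.8656] 168 [237 238 238 238 237 237 236 237 237 238 239 239 239 239 239 236 163  65
  47  49  53  47  51  49  53  47  50  52  49  52  46  47  51  49  51  48
  47  47  46  54 100 118 119 119 121 120 135 214 235 237 236 236 236]
[255.5445 180.7646] 181 [237 239 240 241 239 238 237 238 239 239 238 238 239 239 240 235 167  76
  49  46  48  51  49  48  50  50  50  46  52  48  45  49  46  49  43  42
  47  38  39  71 105 122 120 119 123 124 135 199 231 237 238 236 236]
[255.4747 193.3049] 193 [236 239 240 238 213 163 127 117 118 118 119 119 115 115 112 107  77  50
  41  44  41  47  42  47  48  44  44  47  46  44  44  43  47  45  41  39
  42  39  44  77 108 120 117 120 118 119 120 136 220 235 235 236 237]
[255.4069 205.4933] 205 [120 114 117 119 118 114 117 113 115 117 115 115 114 119 115 114  81  47
  35  32  29  30  31  33  33  31  35  31  29  30  29  28  34  43  38  35
  35  37  44 100 120 125 122 121 122 125 164 178 178 178 180 218 230]
[255.341  217.3373] 217 [122 120 120 117 116 114 113 113 110 106 113 112 113 119 113 113  84  45
  29  28  28  29  27  26  27  25  24  25  27  27  27  32  18  28  28  26
  27  28  35  96 117 116 112 113 116 116 119 120 117 117 119 117 118]
[255.2771 228.8445] 229 [108 102  72  50  48  46  49  46  50  46  54  49  50  51  50  53  45  29
  29  19  23  25  25  21  24  23  19  20  26  24  22  20  27  22  27  22
  23  21  28  46  52  50  51  52  51  55  51  52  52  49  51  51  61]
```

Gripper yaw matches the handle, with the handle about 1 mm off centre. The pointer height works out at about 0.119 m from the side view. Go down and grip.

Request:
play_rows --plan '[{"slide":[0,0,1.5],"delta_rot":[0,0,0]},{"slide":[0,0,1.5],"delta_rot":[0,0,0]},{"slide":[0,0,1.5],"delta_rot":[0,0,0]},{"slide":[0,0,1.3],"delta_rot":[0,0,0]},{"slide":[0,0,1],"delta_rot":[0,0,0]},{"slide":[0,0,0],"delta_rot":[0,0,0]},{"slide":[0,0,0],"delta_rot":[0,0,0]}]'

```text
time_s: 17.48
ee_pos: [0.5083, 0.3156, 0.0375]
orientation: [3.141, 0.0, 2.924]
contact_force: [0.1, 0.0, -0.2]
gripper_width: 0.0499
finger_force: 0.0
```

Request:
play_rows --plan '[{"slide":[0,0,0],"delta_rot":[0,0,0]},{"slide":[0,0,0],"delta_rot":[0,0,0]},{"slide":[0,0,0],"delta_rot":[0,0,0]},{"slide":[0,0,0],"delta_rot":[0,0,0]},{"slide":[0,0,0],"delta_rot":[0,0,0]},{"slide":[0,0,0],"delta_rot":[0,0,0]}]' --claw 0.5

```text
time_s: 18.23
ee_pos: [0.5082, 0.3154, 0.0374]
orientation: [3.141, 0.0, 2.924]
contact_force: [0.1, 1.0, 1.6]
gripper_width: 0.0177
finger_force: 30.0
```

```bash
python3 - <<'E'
from cell import ctrl
s=ctrl.get_state();print(s["ee_pos"],s["orientation"],s["contact_force"],s["ft_torque"],s["gripper_width"])
E
```

```text
[0.50821648 0.31538251 0.0373606 ] [3.14142218e+00 2.55368205e-04 2.92405604e+00] [0.06304786 1.02879931 1.57440767] [ 0.14795067 -0.10522877 -0.00550926] 0.017744444378873556
```

Loupe gripped. I lift it straight up, draw back in x, then go sideways to the stage.

Request:
play_rows --plan '[{"slide":[0,0,-0.5],"delta_rot":[0,0,0]},{"slide":[0,0,-1],"delta_rot":[0,0,0]},{"slide":[0,0,-2],"delta_rot":[0,0,0]},{"slide":[0,0,-2],"delta_rot":[0,0,0]},{"slide":[0,0,-2],"delta_rot":[0,0,0]},{"slide":[0,0,-2],"delta_rot":[0,0,0]},{"slide":[0,0,-1.5],"delta_rot":[0,0,0]},{"slide":[0,0,-1],"delta_rot":[0,0,0]},{"slide":[0.7,-0.2,0],"delta_rot":[0,0,0]},{"slide":[1.2,-0.2,0],"delta_rot":[0,0,0]},{"slide":[1.5,-0.3,0],"delta_rot":[0,0,0]},{"slide":[1.2,-0.3,0],"delta_rot":[0,0,0]},{"slide":[0.8,-0.2,0],"delta_rot":[0,0,0]},{"slide":[0,0,0],"delta_rot":[0,0,0]}]'

```text
time_s: 19.98
ee_pos: [0.4522, 0.3153, 0.1573]
orientation: [-3.141, 0.0, 2.925]
contact_force: [0.8, -0.5, -1.0]
gripper_width: 0.0179
finger_force: 30.0
```

Request:
play_rows --plan '[{"slide":[-0.2,-0.8,0],"delta_rot":[0,0,0]},{"slide":[-0.4,-1.6,0],"delta_rot":[0,0,0]},{"slide":[-0.4,-2,0],"delta_rot":[0,0,0]},{"slide":[-0.4,-2,0],"delta_rot":[0,0,0]},{"slide":[-0.5,-2,0],"delta_rot":[0,0,0]},{"slide":[-0.5,-2,0],"delta_rot":[0,0,0]},{"slide":[-0.5,-2,0],"delta_rot":[0,0,0]},{"slide":[-0.5,-2,0],"delta_rot":[0,0,0]},{"slide":[-0.4,-2,0],"delta_rot":[0,0,0]},{"slide":[-0.4,-1.8,0],"delta_rot":[0,0,0]},{"slide":[-0.2,-1,0],"delta_rot":[0,0,0]},{"slide":[0,-0.6,0],"delta_rot":[0,0,0]},{"slide":[0,0,0],"delta_rot":[0,0,0]},{"slide":[0,0,0],"delta_rot":[0,0,0]}]'

```text
time_s: 21.72
ee_pos: [0.453, 0.113, 0.1573]
orientation: [3.141, 0.0, 2.925]
contact_force: [0.3, -0.2, -1.8]
gripper_width: 0.0179
finger_force: 30.0
```

```bash
python3 - <<'E'
from h import *
s=ctrl.get_state();print(np.round(s["qpos"],3),s["ee_pos"],s["orientation"],s["gripper_width"],s["finger_force"],s["ft_torque"],s["contact_force"])
E
```

```text
[ 0.351  0.33  -0.813  2.063  0.312  0.872  0.715] [0.4530221  0.11301355 0.15733753] [3.14114713e+00 2.03531520e-04 2.92502036e+00] 0.017917134218097132 30.000034673139453 [ 0.03312095 -0.11650511  0.04047009] [ 0.33274673 -0.24238558 -1.8328029 ]
```

Lower to the pointer's height (TCP 0.1134) and take the last look.

Request:
play_rows --plan '[{"slide":[0,0,0.5],"delta_rot":[0,0,0]},{"slide":[0,0,1],"delta_rot":[0,0,0]},{"slide":[0,0,1.2],"delta_rot":[0,0,0]},{"slide":[0,0,1],"delta_rot":[0,0,0]},{"slide":[0,0,0.5],"delta_rot":[0,0,0]},{"slide":[0,0,0.2],"delta_rot":[0,0,0]},{"slide":[0,0,0],"delta_rot":[0,0,0]},{"slide":[0,0,0],"delta_rot":[0,0,0]}]'

```text
time_s: 22.72
ee_pos: [0.4533, 0.1125, 0.1135]
orientation: [3.141, 0.001, 2.924]
contact_force: [-0.1, 0.2, -1.0]
gripper_width: 0.0179
finger_force: 30.0
```

```bash
python3 - <<'E'
from h import *
np.set_printoptions(precision=4,suppress=True)
s=ctrl.get_state();print(s["ee_pos"],s["orientation"])
im=ctrl.camera("wrist");sd=ctrl.camera("side");tp=ctrl.camera("top")
for n,i in(("side7",sd),("top7",tp),("w7",im)):cv2.imwrite(f"pics/{n}.png",i)
S,T=cam("side"),cam("top");C=cam("wrist",s)
L=[.541,.0935,.119]
print("side",proj(S,[L,[.608,.1125,.119],[.541,.0935,.056]]).ravel(),"top",proj(T,[L,[.541,.0935,.056]]).ravel(),"wrist",proj(C,[L]))
M=np.zeros((600,800,3),np.uint8)
M[:400,:500]=cv2.resize(sd[165:215,230:292.__int__()],(496,400),interpolation=2)[:,:496].__class__(0) if 0 else cv2.copyMakeBorder(cv2.resize(sd[165:215,230:292],(496,400),interpolation=2),0,0,0,4,0)
M[:400,504:]=cv2.resize(tp[155:205,245:282],(296,400),interpolation=2)
M[404:600,:512]=im[150:346]
M[404:600,520:776]=sd[165:263,185:313].repeat(2,0).repeat(2,1)
cv2.imwrite("pics/m7.png",M)
E
```

```text
File "<stdin>", line 10
    M[:400,:500]=cv2.resize(sd[165:215,230:292.__int__()],(496,400),interpolation=2)[:,:496].__class__(0) if 0 else cv2.copyMakeBorder(cv2.resize(sd[165:215,230:292],(496,400),interpolation=2),0,0,0,4,0)
                                              ^
SyntaxError: invalid decimal literal
```

```bash
python3 - <<'E'
from h import *
np.set_printoptions(precision=4,suppress=True)
s=ctrl.get_state();print(s["ee_pos"],s["orientation"])
im=ctrl.camera("wrist");sd=ctrl.camera("side");tp=ctrl.camera("top")
for n,i in(("side7",sd),("top7",tp),("w7",im)):cv2.imwrite(f"pics/{n}.png",i)
S,T=cam("side"),cam("top");C=cam("wrist",s)
L=[.541,.0935,.119]
print("side",proj(S,[L,[.608,.1125,.119],[.541,.0935,.056]]).ravel(),"top",proj(T,[L,[.541,.0935,.056]]).ravel(),"wrist",proj(C,[L]))
M=np.zeros((600,800,3),np.uint8)
M[:400,:496]=cv2.resize(sd[165:215,230:292],(496,400),interpolation=2)
M[:400,504:]=cv2.resize(tp[155:205,245:282],(296,400),interpolation=2)
M[404:600,:512]=im[150:346]
M[404:600,520:776]=cv2.resize(sd[165:263,185:313],(256,196))
cv2.imwrite("pics/m7.png",M)
E
```

```text
[0.4533 0.1125 0.1135] [3.1414 0.0008 2.9241]
side [247.1313 186.9656 268.1311 184.8534 247.5263 204.4829] top [268.1235 190.7647 267.7819 193.2484] wrist [[257.4178 368.314 ]]
```

View pics/m7.png

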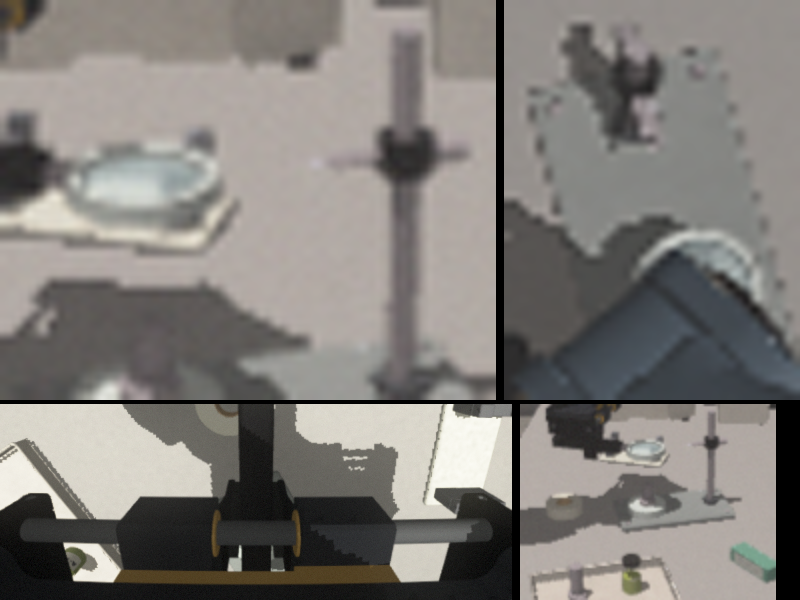

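In the side crop the pointer tip is at (315,163), full-image (269,184.9), which matches z = 0.119. The lens centre is at (143,184), full-image (247.4,187.5). In the top crop the lens rim arc centres near (700,300), full-image (269.1,192.1). I'll refine the lens-to-pin offset numerically.

```bash
python3 - <<'E'
from h import *
from scipy.optimize import least_squares
np.set_printoptions(precision=4,suppress=True)
S,T=cam("side"),cam("top")
g=cv2.imread("pics/top7.png").mean(2);g5=cv2.imread("pics/top5.png").mean(2)
print("lens top");print(g[181:196,258:282].astype(int))
print("pin top (before)");print(g5[186:203,258:278].astype(int))
gs=cv2.imread("pics/side7.png").mean(2)
print("side rows",gs[180:196,236:262].astype(int))
print("pin side", gs[202:216,240:258].astype(int))
th=np.linspace(0,2*np.pi,13)
print("tri",tri((S,(247.4,187.5)),(T,(269.1,192.1))),atz(T,(269.1,192.1),.121))
for X in([.541,.0935],[.537,.0905]):
  print(X,"rim top",proj(T,[[X[0]+.031*np.cos(a),X[1]+.031*np.sin(a),.125] for a in th]).round(1).tolist())
print("pin top-disc",proj(T,[[.541+.009*np.cos(a),.0935+.009*np.sin(a),.056] for a in th[::3]]).round(1).tolist(),"stage",proj(T,[[.541+.032*np.cos(a),.0935+.032*np.sin(a),.022] for a in th[::3]]).round(1).tolist())
for z in(.113,.125):print("rim side",proj(S,[[.541+.031*np.cos(a),.0935+.031*np.sin(a),z] for a in th[::3]]).round(1).tolist())
E
```

```text
lens top
[[133 136 136 135 133 133 134 133 134 134 131 131 131 131 132 131 131 130
  137 144 145 145 146 145]
 [135 135 135 136  89  71  71  68 124 131 131 130 130 130 131 131 130 130
  131 120 141 145 144 143]
 [136  90  71  73  73  75  72  73  79  97 143 130 138 141 134 130 129 130
  132 113 140 144 143 145]
 [ 91  73  75  76  76  72  79 122 175 198 195 182 189 188 168 147 132 129
  131 133 143 142 145 146]
 [ 72  74  76  75  74  76 158 198 180 122 127 131 133 124 154 184 160 135
  130 141 144 145 144 144]
 [ 75  76  75  74  79 147 158  86  55 105 132 136 135 154 152 135 175 162
  134 132 121 141 145 144]
 [ 76  76  75  75 148 137  72  51  59  62  78 130 136 155 158 157 122 178
  122 126 123 143 145 145]
 [ 76  75  73  95 115  69  55  61  66  68  70  94  87 142 157 160 159 131
  154 137 128 144 145 145]
 [ 76  75  74 105  64  51  61  66  70  72  71  70  78  60  58 152 162 125
  182 146 129 142 146 144]
 [ 76  77  76  66  53  48  59  69  72  72  73  72  71  96  61  37 118 150
  182 140 132 103 138 145]
 [ 77  77  64  54  58  62  56  56  69  73  72  72  72  73  81  56  40  85
  167 1
[... 4879 characters left out ...]
0, 198.6], [272.1, 197.6], [275.2, 194.7], [276.3, 190.7], [275.3, 186.7], [272.4, 183.6], [268.3, 182.5]]
[0.537, 0.0905] rim top [[269.1, 183.5], [265.0, 184.5], [261.9, 187.4], [260.8, 191.4], [261.8, 195.5], [264.7, 198.5], [268.8, 199.7], [272.9, 198.7], [275.9, 195.8], [277.1, 191.8], [276.1, 187.7], [273.1, 184.7], [269.1, 183.5]]
pin top-disc [[267.8, 191.0], [265.5, 193.2], [267.7, 195.5], [270.1, 193.3], [267.8, 191.0]] stage [[267.8, 186.7], [259.7, 194.3], [267.4, 202.4], [275.5, 194.7], [267.8, 186.7]]
rim side [[256.8, 188.8], [247.9, 184.8], [237.6, 188.5], [246.4, 192.7], [256.8, 188.8]]
rim side [[256.7, 185.4], [247.8, 181.5], [237.5, 185.1], [246.3, 189.2], [256.7, 185.4]]
```

The top camera shows the stage, pin and lens all displaced by the same small calibration offset. Lens and pin agree to 2 mm, with the lens about 2 mm short in x. I'll nudge it, let it settle and check.

Request:
play_rows --plan '[{"slide":[-0.1,0,0],"delta_rot":[0,0,0]},{"slide":[-0.1,0,0],"delta_rot":[0,0,0]},{"slide":[0,0,0],"delta_rot":[0,0,0]},{"slide":[0,0,0],"delta_rot":[0,0,0]},{"slide":[0,0,0],"delta_rot":[0,0,0]},{"slide":[0,0,0],"delta_rot":[0,0,0]},{"slide":[0,0,0],"delta_rot":[0,0,0]},{"slide":[0,0,0],"delta_rot":[0,0,0]}]'

```text
time_s: 23.88
ee_pos: [0.455, 0.1119, 0.1132]
orientation: [-3.142, 0.0, 2.924]
contact_force: [0.9, 0.2, -1.3]
gripper_width: 0.0173
finger_force: 30.0
```

```bash
python3 - <<'E'
from cell import ctrl
import numpy as np
s=ctrl.get_state();print(s["ee_pos"],s["orientation"],np.abs(s["qd"]).max(),s["finger_force"],s["contact_force"])
if s["finger_force"]>20 and abs(s["ee_pos"][2]-.1135)<.002: print(ctrl.sign_off())
E
```

```text
[0.45501121 0.11193927 0.11324886] [-3.14157599e+00  9.98354789e-05  2.92394743e+00] 0.0016694776499663806 30.000105081126094 [ 0.86382816  0.1666667  -1.27262299]
the job is handed in; nothing more can be done
None
```

I handed the job in at about 24 s: the short pin stands on the middle of the stage, and the gripper holds the loupe level and still, lens over the pin to about 2 mm and at the pointer's height of about 119 mm, both from camera measurements.

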